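# Tip wax specimen blocks into the inspection dish and hold the sprung magnifier over them

### The job

Carry the tray of four wax blocks to the inspection stand and tip it so that all four slide off its open end into the white dish, then set the empty tray upright on the bench, clear of the stand. Next swing the sprung magnifier arm over the dish, fully round against its stop, and finish while holding it there with the fingers against its spring: do not let go. Leave the white staining jars standing where they are.

Things in the scene. Friction and masses are not known exactly. Their poses are not given: they have to be found in the camera images.
- stand: Fixed inspection stand, found at different places, turned up to 0.35 rad. Origin on the bench under the dish centre, z up. Grey base plate 12 mm thick: x -100 to 100 mm, y -105 to 215 mm. White square dish at its centre; pivot post with the sprung lens arm at y = 170 mm. The arm rests on the -x side of the dish.
- dish_in (a point): Centre of the inner floor of the white dish, which is part of the stand: floor 16 mm, rim 50 mm above the bench; 150 x 150 mm inside, 158 mm outside, walls 4 mm. Axes as the stand's: z up, +y level from the dish towards the pivot post.
- pivot (a point): Point on the upright axis of the lens arm, at the arm's middle height, 75 mm above the bench, 170 mm along +y from the dish centre. The round pivot body here is 42 mm across; its top is 95 mm above the bench.
- lens_arm (a joint): Angle of the lens arm about its upright pivot, rad. 0 = at rest, swung aside; 1.2 = against its stop, lens over the dish centre (arm along the stand's -y). Grows anticlockwise seen from above. A spring always drives it back to 0: 0.25 N m at rest rising to 0.75 N m at the stop (7.5 N at the peg).
- lens_peg (a point): Top centre of the arm's steel grip peg: upright round pin 14 mm thick, 81 to 130 mm above the bench, 100 mm from the pivot axis, moving with the arm. The arm is a flat bar 24 mm wide, 69 to 81 mm above the bench; beyond the peg it carries, at the same height, a round lens in a ring 92 mm across centred 170 mm from the pivot axis.
- tray: Loose aluminium tray, about 0.16 kg. Origin: centre of underside, z up. Floor 130 (x) by 108 mm (y), 4 mm thick; walls 22 mm high at both sides and the back (-x); open at +x, no lip. A level bar above its centre runs along y: 12 mm thick, 16 mm tall, 60 to 76 mm above the underside, 108 mm between its two uprights. Its +x points to world +y within 0.5 rad.
- block0: One of four alike wax specimen blocks on the tray, each a flat grey plastic base 30 x 24 x 7 mm with a cream wax block 26 x 21 x 7 mm on top, 18 g; origin at the centre of the underside, 30 mm side along x, z up. Smooth: they slide on the tilted tray from roughly 16 to 23 degrees.
- block1: One of four alike wax specimen blocks on the tray, each a flat grey plastic base 30 x 24 x 7 mm with a cream wax block 26 x 21 x 7 mm on top, 18 g; origin at the centre of the underside, 30 mm side along x, z up. Smooth: they slide on the tilted tray from roughly 16 to 23 degrees.
- block2: One of four alike wax specimen blocks on the tray, each a flat grey plastic base 30 x 24 x 7 mm with a cream wax block 26 x 21 x 7 mm on top, 18 g; origin at the centre of the underside, 30 mm side along x, z up. Smooth: they slide on the tilted tray from roughly 16 to 23 degrees.
- block3: One of four alike wax specimen blocks on the tray, each a flat grey plastic base 30 x 24 x 7 mm with a cream wax block 26 x 21 x 7 mm on top, 18 g; origin at the centre of the underside, 30 mm side along x, z up. Smooth: they slide on the tilted tray from roughly 16 to 23 degrees.
- jar0: One of three alike closed white staining jars standing on the bench, 104 mm tall, 60 mm across the foot and 52 mm across the cap, 0.22 kg; origin at the centre of the underside. Bystander.
- jar1: One of three alike closed white staining jars standing on the bench, 104 mm tall, 60 mm across the foot and 52 mm across the cap, 0.22 kg; origin at the centre of the underside. Bystander.
- jar2: One of three alike closed white staining jars standing on the bench, 104 mm tall, 60 mm across the foot and 52 mm across the cap, 0.22 kg; origin at the centre of the underside. Bystander.
Not all that is in view belongs to the job. What is shaped like the block1 but orange or yellow is not meant. What is shaped like the block3 but red is not meant.

How it is judged:
By the outcome, as a careful person would: the job done as asked, in the order asked, and still so for the second after the job is handed in, while the arm keeps its last pose, push and grip.
It also fails if it takes over 61 s, if anything falls off the work surface, if the arm or the gripper's body presses on something with over 40 N, if the wrist force passes 120 N, or if a joint passes its speed limit or range.

### The arm

A 6-joint arm with a two-finger parallel gripper is mounted at the origin on the work surface. World frame = base frame: x ahead of the robot, y to its left, z up, the work surface at z = 0. Lengths are in mm, angles in degrees, forces in N, time in s.
With the tool pointing down it reaches from about 350 to 850 mm from the base axis. Payload 8.1 kg.
Tool frame: the origin (TCP) lies between the finger pads; the fingertips stand 17 mm ahead of it and the grasp point (between the pads) lies 2 mm behind it; z points along the fingers, y is the line along which they close (so a half turn about z gives the same grasp; the last joint's range is limited). The gripper opens to 85 mm and grips with 20 to 120 N. Pads are 22 mm wide; open, the fingers measure 114 mm over their backs; the gripper's body (76 mm by 85 mm) begins 54 mm behind the grasp point. The pads swing forward as they close: fully open they stand 13 mm farther back than shut.
Start: joints at [-79.435, 7.471, 85.268, -0, 87.261, -4.893], TCP at [159.943, -578.294, 248.292] pointing down, gripper open.
Joint ranges: [-169.43, 169.43], [-51.17, 129.36], [1.28, 143.12], [-76.62, 256.62], [0, 156.53], [-152.29, 152.29]. Speed limits (degrees/s): [136.94, 136.94, 159.86, 180, 180, 180].

### API

Orientations are given as [roll, pitch, yaw] about the fixed x, y, z axes, in that order (R = Rz(yaw) Ry(pitch) Rx(roll)).
In Python, from bench import sense, snapshot, hand_in, trace, place_of gives the robot as it stands.
- The arm moves only by the shell command python3 -m handwheel 'ROWS' [FORCE]. ROWS is JSON, a list of rows, each a list of 7 numbers: the opening, from -1 (shut) to 1 (fully open), then the shift along the tool's x, y, z in cm, then the turn, a rotation vector about the tool's x, y, z in rad. A call has 1 to 12 rows; each row shifts and turns the commanded pose from where the row before left it, along the tool's axes as they then stand; what a row does not reach is not made up. A row lasts 1/12 s, in which the tool goes at most 41.7 mm and 7.16 degrees, less where a joint would pass 70% of its speed; a pose out of reach is approached as far as the arm can. A call with a gripper value outside its range is refused whole. The fingers move at their own pace and stop on an object; FORCE is the grip in N (left out, the last holds). Time passes only in rows, so rows that do not move let the fingers close. It gives the time, the measured TCP pose, the force, the opening and the grip force at its end, in the units of the state.
- sense(): the state, without advancing time (a new reading comes with each control period).
- snapshot(name): name is "side" or "top" or "wrist"; returns a dict with "image" (400x640x3 uint8, red, green, blue), "intrinsics" (3x3 intrinsics, pixels), "k1" (the pictures are not rectified: a ray, as slopes to the right and down, at radius r is drawn at 1 + k1 r^2 times it, then the intrinsics apply), "R" (3x3) and "t" (3): a world point X has camera coordinates R X + t. Camera axes: x right, y down, z forward; pixel columns grow to the right and rows downward; lengths in mm; the calibration is good to about 2 mm. A picture is of the moment at which its call begins. There is no depth.
- hand_in(): hands the job in; it is judged then, once.
Trained networks look in a picture, given as the dict that the camera call returned (one of the last four; its "shot" number tells which), for a name from the list of things; names that differ only in an ending like _2 or _b are one class to them, and where a whole thing is asked for, a point or a joint stands for the part that bears it (a point fixed in the world has none). Each returns a list of dicts, best first, with "conf" (0 to 1); they miss things now and then, are a little off and sometimes report something else, mostly with a low value. They report only what shows in the picture. A call takes as long as a camera call. They do not tell look-alikes from the thing itself.
- trace(picture, query): "pixels" (400x640 bool, what is visible of it).
- place_of(picture, query): "location" ([x, y, z] in mm, in world coordinates, good to about 4 mm: a listed point, or the origin of a listed thing).
The state is a dict: "time": time; "joint_pos": joint angles; "qd": joint speeds; "joint_efforts": joint torques, N m; "tool_pos": TCP position; "tcp_rot": TCP orientation; "ft_force": force on the tool from outside, world axes, zero at the start; "wrist_torque": the same for the moment, N m; "finger_gap": finger opening in mm; "grip_force": force on a finger pad.
Only numpy, scipy, OpenCV 4.12 (cv2) and the standard library are available. Lean on these libraries where they do the work, as an engineer would, in place of code of your own. Each camera call takes 0.05 s, during which the arm holds its last target. There are 200 camera calls.

## Working session

There is one attempt and no reset: what is moved stays moved. The work goes in short steps, Python scripts to look and compute and a shell command to move; the robot and the scene stay as the last step left them, time stands still between calls to the robot, and variables do not carry over. Pictures are saved under pics/ and viewed, at most 10 in all, crops included, and the job is handed in when it is done.

```bash
mkdir -p pics; ls; cat > h.py <<'E'
import numpy as np,cv2,json
from bench import sense,snapshot,trace,place_of
np.set_printoptions(precision=1,suppress=True)
def save(p,n): cv2.imwrite(f'pics/{n}.png',p['image'][:,:,::-1])
def ray(p,u,v):
    K=np.array(p['intrinsics']);k1=p['k1'];R=np.array(p['R']);t=np.array(p['t'])
    d=np.array([(u-K[0,2])/K[0,0],(v-K[1,2])/K[1,1]]);s=d.copy()
    for _ in range(30): s=d/(1+k1*(s@s))
    return -R.T@t, R.T@np.array([*s,1.])
def atz(p,u,v,z):
    c,r=ray(p,u,v); return c+r*(z-c[2])/r[2]
def proj(p,X):
    K=np.array(p['intrinsics']);x=np.array(p['R'])@np.array(X,float)+np.array(p['t']);s=x[:2]/x[2]
    s=s*(1+p['k1']*(s@s)); return K[:2,:2]@s+K[:2,2]
E
python3 - <<'E'
from h import *
for n in ['top','side']:
    p=snapshot(n);save(p,n+'0')
    c,_=ray(p,320,200);print(n,c)
    for q in ['stand','dish_in','pivot','lens_peg','tray','block0','jar0']:
        r=place_of(p,q);print(q,[(np.array(x['location']),round(x['conf'],2)) for x in r])
print(sense())
E
```

```text
pics
top [ 430.7   27.2 1651.4]
stand [(array([586.9, 118.3,  -0.4]), 0.95), (array([ 485.4, -320.7,   -0.7]), 0.24)]
dish_in [(array([584.3, 114. ,  16.4]), 0.93)]
pivot [(array([566.1, 285.9,  70.9]), 0.66), (array([585.1, 114.7,  18.3]), 0.22)]
lens_peg [(array([480.4, 241.8, 131.4]), 0.85)]
tray [(array([ 476.4, -360.7,    5.6]), 0.66), (array([ 485.2, -324.6,   -0.7]), 0.58)]
block0 [(array([ 473.7, -360.6,    2.9]), 0.64), (array([ 470.9, -453.9,   -1.3]), 0.62), (array([ 361.7, -268.3,    1.9]), 0.62), (array([ 505.3, -307.2,    5. ]), 0.5), (array([ 457.4, -314.3,    4.9]), 0.49), (array([ 510.6, -348.2,   -0.1]), 0.48), (array([ 373.5, -432.4,   -1.9]), 0.46)]
jar0 [(array([ 373.6, -108.4,   -3.1]), 0.65), (array([ 728.2, -208.8,    2.2]), 0.65), (array([554. , 489.3,  -0.4]), 0.54)]
side [ 187.  -896.1  948.3]
stand [(array([585.8, 118.3,   1.3]), 0.88), (array([ 464.1, -316.8,    0.5]), 0.15)]
dish_in []
pivot [(array([562.9, 282.1,  72.6]), 0.69)]
lens_peg [(array([482.3, 241.2, 134.6]), 0.83)]
tray [(array([ 483.2, -320.5,   -2. ]), 0.57), (array([ 727.2, -212.1,   -3.7]), 0.44)]
block0 [(array([ 471. , -458.3,   -1.2]), 0.69), (array([ 363.9, -431.5,    1.4]), 0.62), (array([ 514. , -351.4,    1.9]), 0.59), (array([ 471.6, -357.7,    3. ]), 0.57), (array([ 504.5, -305.5,    6.3]), 0.55), (array([ 465.9, -320. ,    2.6]), 0.52), (array([ 363.2, -268.5,   -2.7]), 0.47)]
jar0 [(array([551.9, 482.3,   0.3]), 0.72), (array([ 729.3, -211.2,    0.9]), 0.58), (array([ 377.4, -107. ,    5.1]), 0.57)]
{'time': 0.8, 'joint_pos': array([-79.4,   7.5,  85.3,   0. ,  87.3,  -4.9]), 'qd': array([ 0. ,  0.1, -0.1,  0. ,  0.1,  0. ]), 'joint_efforts': array([  0. , -56.9, -50.1,   0. ,   0. ,   0. ]), 'tool_pos': array([ 159.9, -578.3,  248.3]), 'tcp_rot': array([180. ,  -0. ,  15.5]), 'ft_force': array([-0.2,  0. ,  0.6]), 'wrist_torque': array([ 0., -0.,  0.]), 'grip_force': 0.0, 'finger_gap': 85.45794620607924}
```

View pics/top0.png

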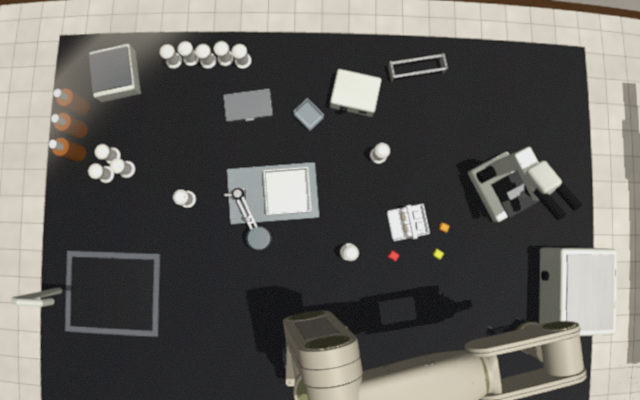

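View pics/side0.png

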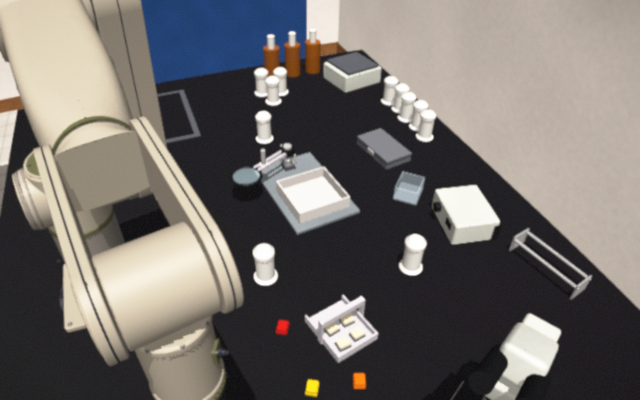

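Top view: stand with the dish at (289,191) and its lens arm at rest at (258,238). The tray is at (409,222), with the look-alike coloured blocks beside it and jars at (379,152), (349,252) and (184,198). In the side view the four blocks show on the tray at (342,328). Next I'll get the tray's heading.

```bash
python3 - <<'E'
from h import *
a=snapshot('top');b=snapshot('side')
for n,p in [('top',a),('side',b)]:
    for q in ['tray','lens_arm']:
        r=trace(p,q)
        for x in r[:2]:
            m=np.array(x['pixels']).astype(np.uint8)
            c,_=cv2.findContours(m,0,2);c=max(c,key=cv2.contourArea)
            pts=np.array([atz(p,*k[0],4)[:2] for k in c],np.float32)
            print(n,q,round(x['conf'],2),m.sum(),pts.mean(0),cv2.minAreaRect(pts))
def crop(p,u,v,w=40,h=32): return cv2.resize(p['image'][v-h:v+h,u-w:u+w,::-1],(400,320),interpolation=cv2.INTER_CUBIC)
cv2.imwrite('pics/crop.png',np.hstack([crop(a,409,222),crop(b,342,328)]))
E
```

```text
top tray 0.9 922 [ 485.1 -325.6] ((484.0581970214844, -319.1353759765625), (117.9242935180664, 136.72340393066406), 12.432718276977539)
top lens_arm 0.98 915 [482.5 253.1] ((488.90765380859375, 243.86183166503906), (247.46490478515625, 96.11843872070312), 18.759761810302734)
side tray 0.56 2062 [ 490.9 -308.3] ((501.74102783203125, -313.264404296875), (152.55491638183594, 136.46133422851562), 11.998978614807129)
side lens_arm 0.8 1073 [488.3 327.7] ((505.79443359375, 345.1133728027344), (272.4715576171875, 116.61345672607422), 29.17766761779785)
```

View pics/crop.png

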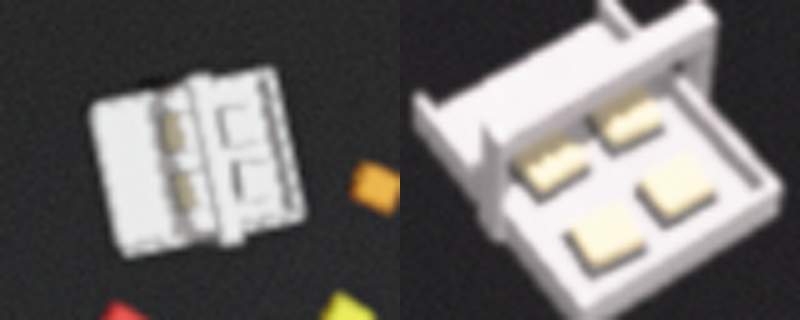

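The tray's open end faces world +y and its heading is about 102°. Moving above the tray for a wrist look.

```bash
cat >> h.py <<'E'
from scipy.spatial.transform import Rotation as Ro
def plan(X,rpy,X0=None,rpy0=None):
    "total shift (cm) in start-tool axes and in end-tool axes, turn rotvec (rad)"
    s=sense();X0=s['tool_pos'] if X0 is None else X0;rpy0=s['tcp_rot'] if rpy0 is None else rpy0
    A=Ro.from_euler('xyz',rpy0,degrees=True);B=Ro.from_euler('xyz',rpy,degrees=True);d=np.array(X)-X0
    print('shift start-axes',np.round(A.inv().apply(d)/10,2),'end-axes',np.round(B.inv().apply(d)/10,2),'turn',np.round((A.inv()*B).as_rotvec(),3))
E
python3 -m handwheel '[[1,0,0,0,0,0,0.054],[1,3.4,-1.65,0,0,0,0],[1,3.4,-1.65,0,0,0,0],[1,3.4,-1.65,0,0,0,0],[1,3.4,-1.65,0,0,0,0],[1,3.4,-1.65,0,0,0,0],[1,3.4,-1.65,0,0,0,0],[1,3.4,-1.65,0,0,0,0],[1,3.4,-1.65,0,0,0,0],[1,3.3,-1.65,0,0,0,0],[1,3.3,-1.65,0,0,0,0],[1,3.3,-1.65,0,0,0,0]]'
python3 - <<'E'
from h import *
p=snapshot('wrist');save(p,'w1')
s=sense();print(s['tool_pos'],s['tcp_rot'],s['joint_pos'],s['ft_force']);print(ray(p,320,200))
for q in ['tray','block0']:print(q,[(np.array(x['location']),round(x['conf'],2)) for x in place_of(p,q)])
E
```

```text
time: 2.1
tool_pos: [484.8, -320.2, 248.5]
tcp_rot: [180.0, -0.0, 12.4]
ft_force: [1.0, 0.1, 0.1]
finger_gap: 85.6
grip_force: 0.0
[ 489.2 -315.6  248.4] [-179.9   -0.2   12.6] [-38.    4.6  88.3   0.2  87.   39.4] [ 0.2  4.1 -0.2]
(array([ 558.2, -303.6,  374.7]), array([-0.3, -0.1, -0.9]))
tray []
block0 [(array([ 373. , -436.4,    1.2]), 0.91), (array([ 511.8, -347.6,    4.2]), 0.85), (array([ 366.9, -270. ,   -0.8]), 0.72), (array([ 466.1, -315.5,    4.6]), 0.71), (array([ 503.4, -302.5,    4.8]), 0.68), (array([ 468. , -455. ,    4.8]), 0.6), (array([ 471.5, -359.8,    3.5]), 0.57)]
```

View pics/w1.png

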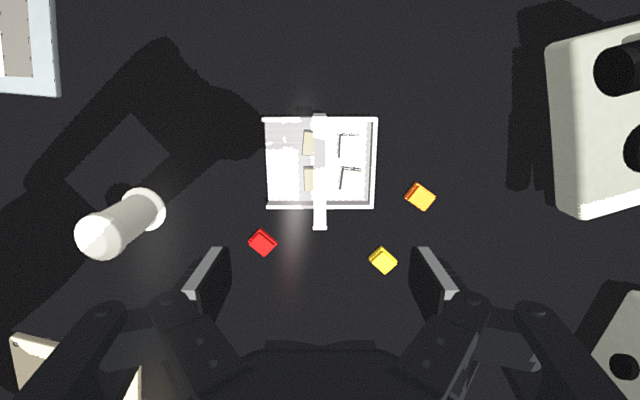

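The wrist picture shows the bar from about (319,115) to (320,230), parallel to the pads, with the blocks under it at (308,143), (308,180), (350,146) and (350,180).

```bash
python3 - <<'E'
from h import *
p=snapshot('wrist')
a=atz(p,319,116,76);b=atz(p,320,229,76);print(a,b,(a+b)/2,np.linalg.norm(a-b),np.degrees(np.arctan2(*(a-b)[1::-1])))
x=[atz(p,*k,26)[:2] for k in [(265,120),(377,119),(375,207),(268,207)]];print(np.array(x),np.mean(x,0))
s=sense();print(s['tool_pos'],s['tcp_rot'])
c=((a+b)/2)[:2];plan([*c,66],[180,0,12.4])
E
```

```text
[ 542.3 -305.5   76. ] [ 429.1 -331.7   76. ] [ 485.7 -318.6   76. ] 116.15736837751274 13.036318577668553
[[ 522.4 -248.3]
 [ 550.5 -369.5]
 [ 449.9 -395. ]
 [ 421.8 -269. ]] [ 486.1 -320.5]
[ 484.1 -320.8  248.2] [180.    0.   12.5]
shift start-axes [ 0.2 -0.2 18.2] end-axes [ 0.2 -0.2 18.2] turn [0. 0. 0.]
```

```bash
python3 -m handwheel '[[1,0.2,-0.1,2.5,0,0,-0.01],[1,0,0,3.2,0,0,0],[1,0,0,3.2,0,0,0],[1,0,0,3.0,0,0,0],[1,0,0,2.5,0,0,0],[1,0,0,2.0,0,0,0],[1,0,0,1.3,0,0,0],[1,0,0,0.5,0,0,0],[1,0,0,0,0,0,0],[-0.6,0,0,0,0,0,0],[-0.8,0,0,0,0,0,0],[-1,0,0,0,0,0,0]]' 60
python3 -m handwheel '[[-1,0,0,0,0,0,0],[-1,0,0,0,0,0,0],[-1,0,0,0,0,0,0]]'
```

```text
time: 3.3
tool_pos: [486.2, -321.0, 68.2]
tcp_rot: [179.9, -0.1, 12.9]
ft_force: [-0.4, -0.4, -0.1]
finger_gap: 51.8
grip_force: 0.0
time: 3.55
tool_pos: [485.5, -320.2, 66.8]
tcp_rot: [180.0, -0.0, 12.9]
ft_force: [-2.6, 7.2, 2.6]
finger_gap: 12.4
grip_force: 1.8
```

```bash
python3 -m handwheel '[[-1,0,0,0,0,0,0],[-1,0,0,-0.2,0,0,0],[-1,0,0,-0.6,0,0,0],[-1,0,0,-1.2,0,0,0],[-1,0,0,-1.8,0,0,0],[-1,0,0,-2.0,0,0,0],[-1,0,0,-2.0,0,0,0],[-1,0,0,-2.0,0,0,0],[-1,0,0,-1.8,0,0,0],[-1,0,0,-1.2,0,0,0],[-1,0,0,-0.6,0,0,0],[-1,0,0,-0.2,0,0,0]]'
python3 - <<'E'
from h import *
s=sense();print(s['finger_gap'],s['grip_force'],s['tool_pos'],s['tcp_rot'],s['ft_force'])
plan([596,10,200],[180,0,6.3])
a=snapshot('top');save(a,'t2')
r=trace(a,'dish_in') or trace(a,'stand')
for x in r[:2]:
    m=np.array(x['pixels']).astype(np.uint8);c,_=cv2.findContours(m,0,2);c=max(c,key=cv2.contourArea)
    pts=np.array([atz(a,*k[0],12)[:2] for k in c],np.float32);print(x['conf'],m.sum(),cv2.minAreaRect(pts))
# white dish rim by brightness near dish
g=cv2.cvtColor(a['image'],cv2.COLOR_RGB2GRAY);w=np.zeros_like(g);w[155:230,255:325]=(g[155:230,255:325]>200)
c,_=cv2.findContours(w,0,2);c=max(c,key=cv2.contourArea);pts=np.array([atz(a,*k[0],50)[:2] for k in c],np.float32);print(cv2.minAreaRect(pts))
for q in ['pivot','lens_peg']:print(q,[(np.array(x['location']),round(x['conf'],2)) for x in place_of(a,q)])
E
```

```text
time: 4.55
tool_pos: [485.7, -320.5, 204.0]
tcp_rot: [179.9, -0.1, 12.9]
ft_force: [0.6, 0.2, -2.9]
finger_gap: 11.1
grip_force: 58.5
11.065535897902173 58.505385518074036 [ 485.7 -320.5  204. ] [179.9  -0.1  12.9] [ 0.6  0.2 -2.9]
shift start-axes [ 18.1 -29.8   0.4] end-axes [ 14.6 -31.6   0.4] turn [ 0.  -0.   0.1]
0.9 1986 ((591.8932495117188, 121.59186553955078), (165.41275024414062, 162.059814453125), 4.6981940269470215)
((587.5066528320312, 117.97726440429688), (157.0894317626953, 157.538330078125), 5.612736701965332)
pivot [(array([569.3, 287.2,  73.3]), 0.86), (array([ 726.9, -211.1,   -0.1]), 0.64)]
lens_peg [(array([479.9, 240.6, 128.2]), 0.93)]
```

```bash
python3 -m handwheel '[[-1,0.47,-0.77,0,0,0,0],[-1,1,-1.62,0,0,0,0],[-1,1.52,-2.47,0,0,0,0],[-1,2,-3.24,0,0,0,0],[-1,2.1,-3.4,0,0,0,0],[-1,2.1,-3.4,0,0,0,0],[-1,2.1,-3.4,0,0,0,0],[-1,2.1,-3.4,0,0,0,0],[-1,2,-3.24,0,0,0,0],[-1,1.52,-2.47,0,0,0,0],[-1,1,-1.62,0,0,0,0],[-1,0.47,-0.77,0,0,0,0]]'
python3 -m handwheel '[[-1,0,0,0,0,0,0.02],[-1,0,0,0,0,0,0.04],[-1,0,0,0,0,0,0.04],[-1,0,0,0,0,0,0.026],[-1,0,0,0,0,0,0]]'
python3 - <<'E'
from h import *
s=sense();print(s['tool_pos'],s['tcp_rot'],s['joint_pos'])
f=np.array([-.0993,.995,0]);E=np.array([587,117,0])-40*f
# tool -y is tray +x ; nose down tilt th about tray y
B=Ro.from_euler('xyz',[180,0,5.7],degrees=True)
X0,r0=s['tool_pos'],B
for th,z in [(0,110),(14,54),(22,46),(30,36),(40,34)]:
    t=np.radians(th);X=E+f*(-65*np.cos(t)+66.5*np.sin(t));X[2]=z+65*np.sin(t)+66.5*np.cos(t)
    A=Ro.from_rotvec(t*np.array([-f[1],f[0],0]))*B   # candidate axis = tray y
    R=A
    print(th,X,'tilt check nose', R.apply([0,-1,0]),'shift(start ax)',r0.inv().apply(X-X0)/10,'turn',np.round((r0.inv()*R).as_rotvec(),3));X0,r0=X,R
p=snapshot('side');save(p,'s3')
E
```

```text
time: 5.75
tool_pos: [597.5, 15.1, 201.2]
tcp_rot: [-179.9, 0.1, 13.1]
ft_force: [0.8, -0.3, -1.6]
finger_gap: 11.0
grip_force: 58.6
time: 6.17
tool_pos: [597.1, 10.0, 201.8]
tcp_rot: [180.0, 0.1, 5.5]
ft_force: [0.3, 0.5, -1.6]
finger_gap: 10.9
grip_force: 58.6
[597.1  10.  201.8] [180.    0.1   5.5] [-3.9  8.5 89.  -0.  82.5 80.6]
0 [597.4  12.5 176.5] tilt check nose [-0.1  1.  -0. ] shift(start ax) [ 0.1 -0.2  2.5] turn [0. 0. 0.]
14 [595.6  30.5 134.2] tilt check nose [-0.1  1.  -0.2] shift(start ax) [ 0.  -1.8  4.2] turn [-0.2 -0.  -0. ]
22 [594.5  42.  132. ] tilt check nose [-0.1  0.9 -0.4] shift(start ax) [ 0.  -1.2 -0.1] turn [-0.1 -0.   0. ]
30 [593.3  54.3 126.1] tilt check nose [-0.1  0.9 -0.5] shift(start ax) [ 0.  -1.4  0.1] turn [-0.1 -0.  -0. ]
40 [591.7  70.2 126.7] tilt check nose [-0.1  0.8 -0.6] shift(start ax) [ 0.  -1.4 -0.9] turn [-0.2 -0.   0. ]
```

View pics/s3.png

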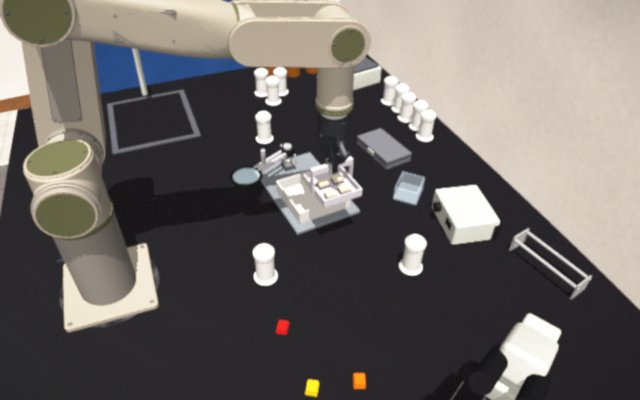

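Tray level above the near part of the dish, around (333,187), with the blocks still on it. Lowering and pre-tilting.

```bash
python3 -m handwheel '[[-1,0,-0.3,0.6,0,0,0],[-1,0,-0.4,1.2,0,0,0],[-1,0,-0.4,1.6,0,0,0],[-1,0,-0.4,1.6,0,0,0],[-1,0,-0.3,1.1,0,0,0],[-1,0,-0.2,0.6,0,0,0],[-1,0,0,0,-0.03,0,0],[-1,0,0,0,-0.06,0,0],[-1,0,0,0,-0.06,0,0],[-1,0,0,0,-0.06,0,0],[-1,0,0,0,-0.034,0,0],[-1,0,0,0,0,0,0]]'
python3 - <<'E'
from h import *
s=sense();print(s['tool_pos'],s['tcp_rot'],s['joint_pos'],s['ft_force'])
f=np.array([-.0993,.995,0]);E=np.array([587,117,0])-40*f
B=Ro.from_euler('xyz',[180,0,5.7],degrees=True)
X0=s['tool_pos'];r0=Ro.from_euler('xyz',s['tcp_rot'],degrees=True)
for th,z in [(18,50),(22,44),(26,40),(30,36),(36,36),(42,36)]:
    t=np.radians(th);X=E+f*(-65*np.cos(t)+66.5*np.sin(t));X[2]=z+65*np.sin(t)+66.5*np.cos(t)
    R=Ro.from_rotvec(t*np.array([-f[1],f[0],0]))*B
    print(th,X,np.round(r0.inv().apply(X-X0)/10,2),'turn',np.round((r0.inv()*R).as_rotvec(),3));X0,r0=X,R
E
```

```text
time: 7.22
tool_pos: [595.4, 32.8, 134.8]
tcp_rot: [165.9, 0.0, 5.8]
ft_force: [0.1, -0.7, -2.4]
finger_gap: 11.0
grip_force: 58.6
[595.4  32.8 134.8] [165.9   0.    5.8] [  6.3  12.4  93.  -14.5  75.2  94.3] [ 0.1 -0.7 -2.4]
18 [595.1  36.1 133.3] [ 0.  -0.4  0.1] turn [-0.1 -0.   0. ]
22 [594.5  42.  130. ] [ 0.  -0.7  0.1] turn [-0.1 -0.   0. ]
26 [593.9  48.1 128.3] [ 0.  -0.6 -0.1] turn [-0.1 -0.  -0. ]
30 [593.3  54.3 126.1] [ 0.  -0.7 -0.1] turn [-0.1 -0.   0. ]
36 [592.3  63.8 128. ] [ 0.  -0.7 -0.6] turn [-0.1 -0.   0. ]
42 [591.4  73.4 128.9] [ 0.  -0.7 -0.6] turn [-0.1 -0.   0. ]
```

```bash
python3 -m handwheel '[[-1,0,-0.2,0.05,-0.035,0,0],[-1,0,-0.2,0.05,-0.035,0,0],[-1,0,-0.35,0.05,-0.035,0,0],[-1,0,-0.35,0.05,-0.035,0,0],[-1,0,-0.3,-0.05,-0.035,0,0],[-1,0,-0.3,-0.05,-0.035,0,0],[-1,0,0,0,0,0,0],[-1,0,0,0,0,0,0],[-1,0,0,0,0,0,0],[-1,0,0,0,0,0,0],[-1,0,0,0,0,0,0],[-1,0,0,0,0,0,0]]'
python3 -m handwheel '[[-1,0,-0.35,-0.05,-0.035,0,0],[-1,0,-0.35,-0.05,-0.035,0,0],[-1,0,-0.25,-0.2,-0.035,0,0],[-1,0,-0.25,-0.2,-0.035,0,0],[-1,0,-0.2,-0.2,-0.035,0,0],[-1,0,0,0,0,0,0],[-1,0,0,0,0,0,0],[-1,0,0,0,0,0,0],[-1,0,0,0,0,0,0],[-1,0,0,0,0,0,0]]'
python3 - <<'E'
from h import *
s=sense();print(s['tool_pos'],s['tcp_rot'],s['ft_force'])
a=snapshot('top');b=snapshot('side')
for n,p in [('t',a),('s',b)]: print(n,[(np.array(x['location']),round(x['conf'],2)) for x in place_of(p,'block0')])
def crop(p,u,v,w=50,h=50): return cv2.resize(p['image'][v-h:v+h,u-w:u+w,::-1],(400,400),interpolation=cv2.INTER_CUBIC)
cv2.imwrite('pics/c4.png',np.hstack([crop(a,289,195),crop(b,320,195)]))
E
```

```text
time: 8.22
tool_pos: [594.4, 46.6, 129.1]
tcp_rot: [154.0, -0.0, 5.7]
ft_force: [0.1, 0.1, -1.8]
finger_gap: 11.3
grip_force: 58.8
time: 9.05
tool_pos: [592.7, 62.3, 128.2]
tcp_rot: [144.0, -0.0, 5.7]
ft_force: [-0.3, 0.6, -1.2]
finger_gap: 10.7
grip_force: 58.8
[592.7  62.3 128.2] [144.   -0.    5.7] [-0.3  0.6 -1.2]
t [(array([569.4,  94.8,  15.4]), 0.57), (array([ 372.1, -434.6,   -5.4]), 0.49), (array([ 360.3, -270.4,    1.1]), 0.42), (array([ 471.5, -452.9,   -1.2]), 0.38), (array([558.9, 130.3,  25.8]), 0.36)]
s [(array([ 364.4, -268.9,   -3.8]), 0.69), (array([607. ,  98.1,  12.1]), 0.62), (array([ 471.8, -458. ,   -1.9]), 0.62), (array([604.5, 141.1,  30. ]), 0.61), (array([ 366.6, -432.9,    1.9]), 0.58), (array([564.2, 131.1,  29. ]), 0.56)]
```

View pics/c4.png

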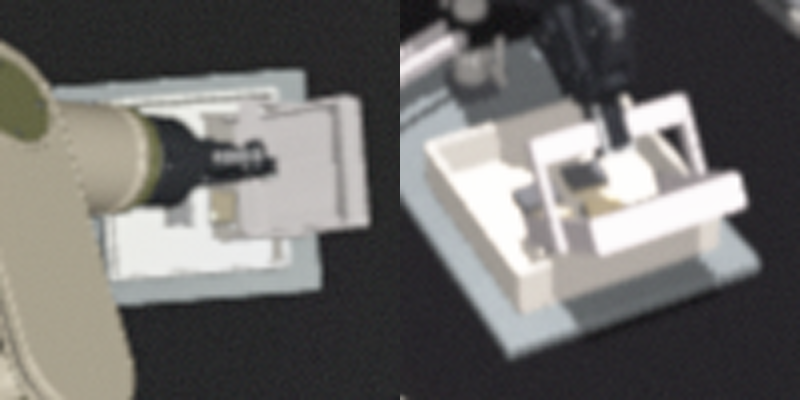

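The blocks seem to be in the dish. The rear pair is near the tray edge and may still be resting on it. I'll tilt a bit more, then draw the tray back along its own floor plane.

```bash
python3 -m handwheel '[[-1,0,-0.2,-0.3,-0.05,0,0],[-1,0,-0.2,-0.3,-0.05,0,0],[-1,0,0,-0.2,0,0,0],[-1,0,0.3,0,0,0,0],[-1,0,0.6,0,0,0,0],[-1,0,0.8,0,0,0,0],[-1,0,0.8,0,0,0,0],[-1,0,0.6,0,0,0,0],[-1,0,0.3,0,0,0,0],[-1,0,0,0,0,0,0],[-1,0,0,0,0,0,0]]'
python3 - <<'E'
from h import *
s=sense();print(s['tool_pos'],s['tcp_rot'],s['ft_force'])
a=snapshot('top');b=snapshot('side')
for n,p in [('t',a),('s',b)]: print(n,[(np.array(x['location']),round(x['conf'],2)) for x in place_of(p,'block0')])
def crop(p,u,v,w=40,h=40): return cv2.resize(p['image'][v-h:v+h,u-w:u+w,::-1],(400,400),interpolation=cv2.INTER_CUBIC)
cv2.imwrite('pics/c5.png',np.hstack([crop(a,295,195),crop(b,320,195)]))
E
```

```text
time: 10.17
tool_pos: [594.3, 45.4, 154.5]
tcp_rot: [138.3, -0.0, 5.7]
ft_force: [0.0, -0.3, -2.2]
finger_gap: 10.7
grip_force: 58.9
[594.3  45.4 154.5] [138.3  -0.    5.7] [ 0.  -0.3 -2.2]
t [(array([ 361.8, -267.3,   -0.3]), 0.61), (array([570.3,  93.1,  17.3]), 0.54), (array([561.8, 129.8,  27.5]), 0.5)]
s [(array([ 362.8, -431.3,    1.5]), 0.59), (array([ 364.1, -268.6,   -3.9]), 0.54), (array([ 471. , -453.5,   -2.2]), 0.5), (array([563.2, 129. ,  27.3]), 0.48), (array([606.3, 142.3,  30. ]), 0.42), (array([565.3,  92.1,  17.8]), 0.39)]
```

View pics/c5.png

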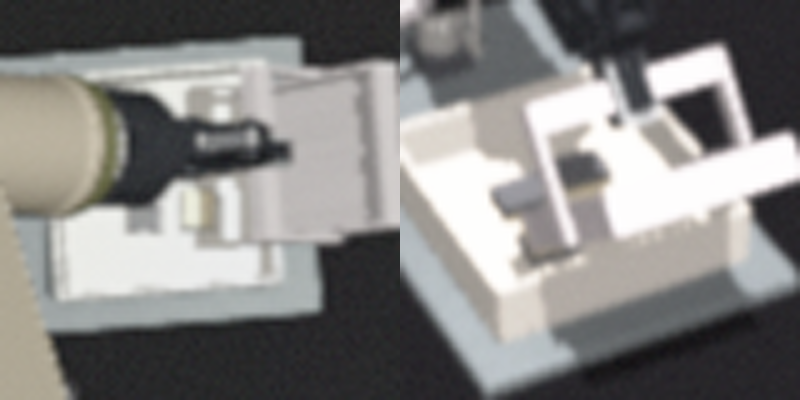

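Crops show the blocks in the dish: on the left at about (205,205) and (205,100), on the right as grey and cream shapes at (550,185) and (545,245). The tray looks empty. Raising, levelling and taking it back.

```bash
python3 -m handwheel '[[-1,0,0.7,-0.8,0,0,0],[-1,0,1.2,-1.3,0,0,0],[-1,0,1.2,-1.3,0,0,0],[-1,0,1,-1.1,0,0,0],[-1,0,0,0,0.05,0,0],[-1,0,0,0,0.11,0,0],[-1,0,0,0,0.12,0,0],[-1,0,0,0,0.12,0,0],[-1,0,0,0,0.12,0,0],[-1,0,0,0,0.11,0,0],[-1,0,0,0,0.098,0,0],[-1,0,0,0,0,0,0]]'
python3 - <<'E'
from h import *
s=sense();print(s['tool_pos'],s['tcp_rot'],s['ft_force'])
a=snapshot('top')
for q in ['block0','tray']: print(q,[(np.array(x['location']),round(x['conf'],2)) for x in place_of(a,q)])
plan([565,-125,200],[180,0,6])
E
```

```text
time: 11.37
tool_pos: [595.6, 42.0, 218.5]
tcp_rot: [-179.9, -0.3, 5.5]
ft_force: [0.6, -0.2, -1.5]
finger_gap: 10.8
grip_force: 58.9
[595.6  42.  218.5] [-179.9   -0.3    5.5] [ 0.6 -0.2 -1.5]
block0 [(array([ 363.3, -266.7,    0. ]), 0.6), (array([ 472.1, -453.6,   -1.8]), 0.43), (array([ 371.7, -433.2,   -1.3]), 0.43)]
tray [(array([596.8,  40.1, 153.8]), 0.77), (array([ 726.4, -212.5,   -0.3]), 0.66), (array([585.2, 117.5,   3.9]), 0.28)]
shift start-axes [-4.6 16.6  1.7] end-axes [-4.7 16.6  1.6] turn [ 0. -0. -0.]
```

```bash
python3 -m handwheel '[[-1,-0.77,2.0,0,0,0,0],[-1,-0.77,3.4,0.6,0,0,0],[-1,-0.77,3.7,1,0,0,0],[-1,-0.77,3.5,1.4,0,0,0],[-1,-0.77,2.5,2,0,0,0],[-1,-0.77,1.5,2,0,0,0],[-1,0,0,2,0,0,0],[-1,0,0,2,0,0,0],[-1,0,0,1.6,0,0,0],[-1,0,0,1.2,0,0,0],[-1,0,0,0.6,0,0,0],[-1,0,0,0.2,0,0,0]]'
python3 -m handwheel '[[-1,0,0,0,0,0,0],[-1,0,0,0.1,0,0,0],[-1,0,0,0.1,0,0,0],[-1,0,0,0,0,0,0]]'
```

```text
time: 12.52
tool_pos: [564.3, -123.6, 68.1]
tcp_rot: [179.9, 0.1, 5.8]
ft_force: [-0.5, 0.2, -1.9]
finger_gap: 11.1
grip_force: 58.9
time: 12.85
tool_pos: [565.5, -125.0, 68.1]
tcp_rot: [179.9, -0.1, 5.7]
ft_force: [0.5, -0.8, -1.4]
finger_gap: 11.0
grip_force: 58.9
```

```bash
python3 - <<'E'
from h import *
for n in ['side','top']:
    p=snapshot(n);save(p,n+'6')
    for q in ['block0','tray','jar0']: print(n,q,[(np.array(x['location']),round(x['conf'],2)) for x in place_of(p,q)])
s=sense();print(s['tool_pos'],s['tcp_rot'],s['ft_force'])
E
```

```text
side block0 [(array([ 470.7, -455.4,    0.4]), 0.73), (array([604.7, 142.1,  31.2]), 0.62), (array([ 363.9, -268.2,   -1.7]), 0.55), (array([606.1,  96.6,  14.6]), 0.54), (array([566.6,  93.5,  16.1]), 0.54), (array([564.1, 129.3,  29.6]), 0.48)]
side tray [(array([ 562.8, -124.9,   -4.4]), 0.78), (array([585.7, 117.6,  12. ]), 0.57)]
side jar0 [(array([ 729.9, -210.1,   -0.6]), 0.87), (array([ 377. , -106.2,    2.6]), 0.85), (array([551.9, 482.9,  -3.8]), 0.55)]
top block0 [(array([554.9, 489.4,   1. ]), 0.66), (array([ 470.2, -454.8,   -0.9]), 0.64), (array([567. ,  92.9,  16.9]), 0.62), (array([608.2, 102.2,  11.2]), 0.58), (array([563. , 129.4,  27.3]), 0.54), (array([611. , 139.7,  32.7]), 0.51), (array([ 364.8, -266.2,   -0.8]), 0.47), (array([ 371.1, -432.8,   -4.1]), 0.45)]
top tray [(array([ 566.2, -127.5,    1.6]), 0.53), (array([ 729.4, -212.5,   -1.6]), 0.24)]
top jar0 [(array([ 731.3, -211.2,    2.1]), 0.76), (array([549.7, 487.9,   2.2]), 0.72)]
[ 564.9 -124.9   67.3] [179.9  -0.    5.7] [ 0.8  0.3 -1.9]
```

View pics/side6.png

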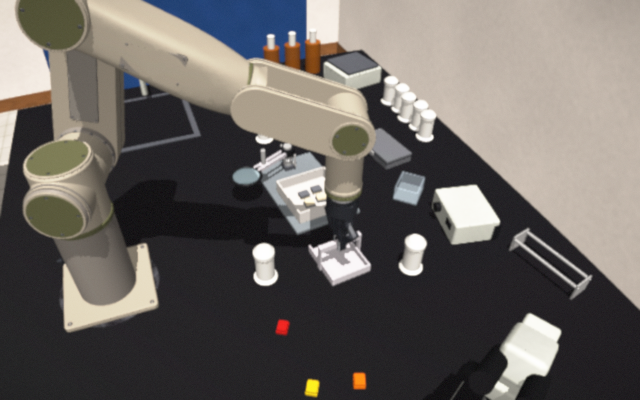

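The tray at (340,260) is empty and the four blocks are in the dish around (312,196). Lowering to contact.

```bash
python3 -m handwheel '[[-1,0,0,0.1,0,0,0],[-1,0,0,0.05,0,0,0],[-1,0,0,0,0,0,0],[-1,0,0,0,0,0,0]]'; python3 -c "
from h import *
s=sense();print(s['ft_force'],s['tool_pos'])"
```

```text
time: 13.58
tool_pos: [565.1, -125.0, 66.9]
tcp_rot: [179.9, -0.0, 5.7]
ft_force: [-4.6, 1.4, 7.7]
finger_gap: 10.9
grip_force: 60.3
[-4.6  1.4  7.7] [ 565.1 -125.    66.9]
```

```bash
python3 -m handwheel '[[-0.6,0,0,0,0,0,0],[0,0,0,0,0,0,0],[1,0,0,0,0,0,0],[1,0,0,0,0,0,0],[1,0,0,-1,0,0,0],[1,0,0,-2,0,0,0],[1,0,0,-3,0,0,0],[1,0,0,-3,0,0,0],[1,0,0,-3,0,0,0],[1,0,0,-2,0,0,0],[1,0,0,-1,0,0,0],[1,0,0,0,0,0,0]]'
python3 - <<'E'
from h import *
s=sense();print(s['tool_pos'],s['tcp_rot'],s['finger_gap'])
plan([481,241.5,215],[180,0,27])
p=snapshot('side')
for q in ['tray']: print(q,[(np.array(x['location']),round(x['conf'],2)) for x in place_of(p,q)])
E
```

```text
time: 14.58
tool_pos: [566.5, -125.2, 219.5]
tcp_rot: [179.8, -0.3, 5.7]
ft_force: [0.8, -0.5, 0.6]
finger_gap: 85.2
grip_force: 0.0
[ 566.5 -125.2  219.5] [179.8  -0.3   5.7] 85.22640604089585
shift start-axes [ -4.8 -37.3   0.3] end-axes [  9.  -36.5   0.5] turn [ 0.  -0.  -0.4]
tray [(array([ 563.2, -125.2,    0.2]), 0.61), (array([568.8,  92.9,  17.9]), 0.46)]
```

```bash
python3 -m handwheel '[[1,-0.4,-2,0,0,0,0],[1,-0.4,-3.4,0,0,0,0],[1,-0.4,-3.7,0,0,0,0],[1,-0.4,-3.7,0,0,0,0],[1,-0.4,-3.7,0,0,0,0],[1,-0.4,-3.7,0,0,0,0],[1,-0.5,-3.7,0,0,0,0],[1,-0.5,-3.7,0,0,0,0],[1,-0.5,-3.7,0,0,0,0],[1,-0.5,-3.4,0,0,0,0],[1,-0.4,-2.6,0,0,0,-0.09],[1,0,0,0,0,0,-0.09]]'
python3 -m handwheel '[[1,0,0,0,0,0,-0.1],[1,0,0,0,0,0,-0.09],[1,0,0,0,0,0,0],[1,0,0,0,0,0,0]]'
python3 - <<'E'
from h import *
p=snapshot('wrist');save(p,'w7')
s=sense();print(s['tool_pos'],s['tcp_rot'],s['joint_pos'])
for q in ['lens_peg','pivot','dish_in','block0']:print(q,[(np.array(x['location']),round(x['conf'],2)) for x in place_of(p,q)])
print(proj(p,[481,241.5,130]),proj(p,[570,286,95]))
E
```

```text
time: 15.68
tool_pos: [476.9, 245.6, 212.5]
tcp_rot: [-180.0, 0.3, 16.5]
ft_force: [0.6, -1.4, 0.1]
finger_gap: 85.5
grip_force: 0.0
time: 16.02
tool_pos: [478.9, 241.3, 213.2]
tcp_rot: [180.0, 0.2, 26.8]
ft_force: [-0.3, -0.6, 0.7]
finger_gap: 85.6
grip_force: 0.0
[479.2 241.3 213.7] [180.    0.2  26.7] [21.3 -1.1 97.8 -0.1 83.5 84.6]
lens_peg [(array([477.1, 239.7, 128.1]), 0.94)]
pivot [(array([570.8, 286. ,  76.9]), 0.86)]
dish_in [(array([591.6, 116.3,  17.8]), 0.56)]
block0 [(array([607.2, 101.7,  17.9]), 0.89), (array([567.2,  91.5,  17.4]), 0.84), (array([606.1, 139.8,  29.6]), 0.76), (array([568.2, 131.5,  31.1]), 0.65)]
[321.5 203.4] [321.8  60.8]
```

View pics/w7.png

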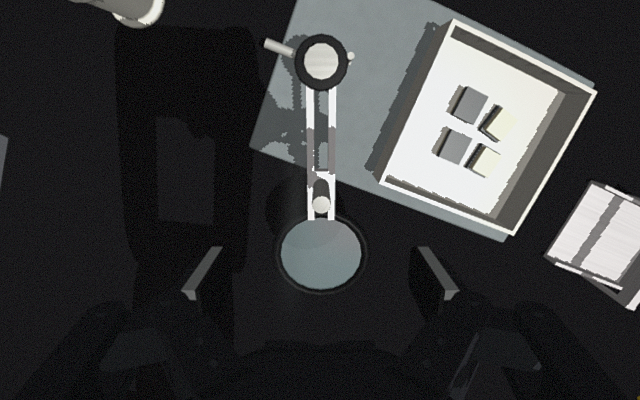

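The wrist view shows the peg at (321,204), as predicted, the pivot at (321,61), and all four blocks in the dish around (473,125). Descending and gripping the peg.

```bash
python3 -m handwheel '[[1,0.1,0.1,1.5,0,0,0],[1,0.1,0,2.5,0,0,0],[1,0,0,2.5,0,0,0],[1,0,0,2,0,0,0],[1,0,0,1.4,0,0,0],[1,0,0,0.8,0,0,0],[1,0,0,0,0,0,0],[0,0,0,0,0,0,0],[-0.6,0,0,0,0,0,0],[-1,0,0,0,0,0,0],[-1,0,0,0,0,0,0],[-1,0,0,0,0,0,0]]' 50
python3 -m handwheel '[[-1,0,0,0,0,0,0],[-1,0,0,0,0,0,0]]'; python3 -c "
from h import *
s=sense();print(s['ft_force'],s['tool_pos'],s['tcp_rot'])"
```

```text
time: 17.27
tool_pos: [482.7, 241.8, 109.3]
tcp_rot: [179.9, -0.1, 26.9]
ft_force: [0.5, -0.3, 0.7]
finger_gap: 25.5
grip_force: 0.0
time: 17.43
tool_pos: [482.4, 241.9, 109.1]
tcp_rot: [180.0, -0.0, 26.9]
ft_force: [-1.3, 0.5, 5.2]
finger_gap: 12.7
grip_force: 48.6
[-1.3  0.5  5.2] [482.4 241.9 109.1] [180.   -0.   26.9]
```

```bash
python3 -m handwheel '[[-1,0.01,0.5,0,0,0,-0.05],[-1,0.05,1,0,0,0,-0.1],[-1,0.05,1,0,0,0,-0.1],[-1,0.05,1,0,0,0,-0.1],[-1,0.05,1,0,0,0,-0.1],[-1,0.05,1,0,0,0,-0.1],[-1,0.05,1,0,0,0,-0.1],[-1,0.05,1,0,0,0,-0.1],[-1,0.05,1,0,0,0,-0.1],[-1,0.05,1,0,0,0,-0.1],[-1,0.05,1,0,0,0,-0.1],[-1,0.01,0.5,0,0,0,-0.05]]'
python3 -m handwheel '[[-1,0,0.2,0,0,0,-0.02],[-1,0,0,0,0,0,0],[-1,0,0,0,0,0,0]]'; python3 -c "
from h import *
s=sense();print(s['ft_force'],s['tool_pos'],s['tcp_rot'],s['finger_gap'])
d=s['tool_pos'][:2]-[570,286];print(np.linalg.norm(d),np.degrees(np.arctan2(d[1],d[0])),'target',-84.3)
plan([580,186.5,109],[180,0,95.7])"
```

```text
time: 18.43
tool_pos: [571.3, 188.0, 109.1]
tcp_rot: [-179.9, -0.1, 90.3]
ft_force: [-8.8, 6.9, 8.8]
finger_gap: 13.0
grip_force: 49.4
time: 18.68
tool_pos: [572.7, 188.0, 109.1]
tcp_rot: [-179.9, -0.0, 91.1]
ft_force: [-8.4, 5.1, 7.3]
finger_gap: 12.5
grip_force: 49.3
[-8.4  5.1  7.3] [572.7 188.  109.1] [-179.9   -0.    91.1] 12.502938908803056
98.01988656451609 -88.4260557065584 target -84.3
shift start-axes [-0.2  0.7  0. ] end-axes [-0.2  0.7  0. ] turn [-0.  -0.  -0.1]
```

```bash
python3 -m handwheel '[[-1,0,0.2,0,0,0,-0.02],[-1,0,0.2,0,0,0,-0.02],[-1,0,0.1,0,0,0,-0.01],[-1,0,0,0,0,0,0],[-1,0,0,0,0,0,0]]'; python3 -m handwheel '[[-1,0,0.1,0,0,0,-0.01],[-1,0,0,0,0,0,0]]';python3 -m handwheel '[[-1,0,0.1,0,0,0,-0.01],[-1,0,0,0,0,0,0]]';python3 -m handwheel '[[-1,0,0.1,0,0,0,0],[-1,0,0,0,0,0,0]]'
```

```text
time: 19.1
tool_pos: [577.4, 188.3, 109.1]
tcp_rot: [-179.9, -0.0, 94.0]
ft_force: [-7.9, 4.9, 8.3]
finger_gap: 13.1
grip_force: 49.3
time: 19.27
tool_pos: [578.4, 188.3, 109.1]
tcp_rot: [-179.9, -0.0, 94.6]
ft_force: [-8.9, 4.5, 9.0]
finger_gap: 12.8
grip_force: 49.3
time: 19.43
tool_pos: [579.4, 188.4, 109.1]
tcp_rot: [-179.9, -0.0, 95.2]
ft_force: [-8.7, 5.7, 9.5]
finger_gap: 12.6
grip_force: 49.3
time: 19.6
tool_pos: [579.8, 188.4, 109.1]
tcp_rot: [-179.8, -0.0, 95.1]
ft_force: [-10.2, 4.7, 10.1]
finger_gap: 13.0
grip_force: 49.7
```

```bash
for i in 1 ; do python3 -m handwheel '[[-1,0,0.1,0,0,0,0],[-1,0,0,0,0,0,0]]';python3 -m handwheel '[[-1,0,0.1,0,0,0,0],[-1,0,0,0,0,0,0]]';python3 -m handwheel '[[-1,0,0.1,0,0,0,0],[-1,0,0,0,0,0,0],[-1,0,0,0,0,0,0]]'; done
```

```text
time: 19.77
tool_pos: [580.0, 188.5, 109.0]
tcp_rot: [-179.7, -0.0, 95.2]
ft_force: [-16.2, 3.1, 13.5]
finger_gap: 12.7
grip_force: 50.2
time: 19.93
tool_pos: [580.3, 188.5, 109.0]
tcp_rot: [-179.6, -0.0, 95.2]
ft_force: [-22.0, 2.3, 16.5]
finger_gap: 12.8
grip_force: 50.8
time: 20.18
tool_pos: [580.4, 188.6, 109.0]
tcp_rot: [-179.5, -0.0, 95.2]
ft_force: [-25.1, 1.0, 20.4]
finger_gap: 12.9
grip_force: 51.4
```

It's against the stop: the push rises with no further motion, and x = 580 as predicted. Final check picture.

```bash
python3 - <<'E'
from h import *
p=snapshot('wrist');b=snapshot('side');t=snapshot('top')
cv2.imwrite('pics/f.png',np.hstack([cv2.resize(x['image'][:,:,::-1],(400,250)) for x in (p,b)]))
for q in ['lens_peg','block0','tray','jar0']:print(q,[(np.array(x['location']),round(x['conf'],2)) for k in (b,t) for x in place_of(k,q)])
s=sense();print(s['ft_force'],s['tool_pos'],s['finger_gap'])
E
```

```text
lens_peg [(array([579.7, 183.8, 132.2]), 0.68)]
block0 [(array([605.8,  99.8,  14. ]), 0.58), (array([ 365.9, -268.7,   -0.3]), 0.56), (array([ 472. , -455.8,   -0.1]), 0.55), (array([ 367.9, -430.7,    0.4]), 0.51), (array([567. ,  93.4,  14.9]), 0.45), (array([ 371.3, -434.6,   -1.7]), 0.64), (array([ 473.2, -454.8,   -3.3]), 0.58), (array([ 362.3, -267.4,    1.3]), 0.39)]
tray [(array([ 561.6, -122.2,   -2.8]), 0.57), (array([ 565.6, -127.2,   -0.7]), 0.97)]
jar0 [(array([550.1, 483.1,  -1.5]), 0.85), (array([ 377.5, -106.2,    3.1]), 0.78), (array([ 727.6, -214. ,   -1.3]), 0.61), (array([ 729.1, -213.5,    1.6]), 0.72), (array([ 374. , -104.2,   -2.4]), 0.67), (array([551.6, 489.4,   0.6]), 0.52), (array([584.3, 115. ,  18.1]), 0.52)]
[-26.5   1.3  19.6] [580.4 188.5 109. ] 12.876269333439279
```

View pics/f.png

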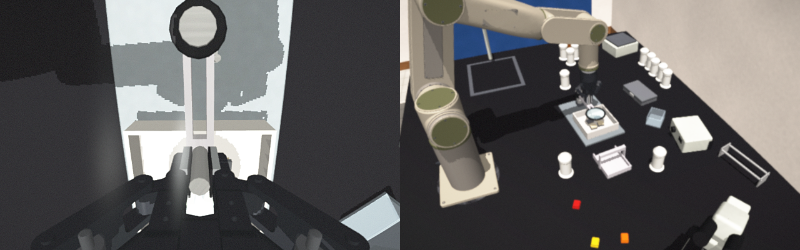

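The left picture shows the fingers holding the peg at (200,185), with the arm straight along the stand's -y. The right picture shows the lens over the dish at (593,115), the tray upright at (611,160), and the jars standing. Handing in.

```bash
python3 -c "
from bench import hand_in
print(hand_in())"
```

```text
the job is handed in; nothing more can be done
None
```

I handed the job in at about 20 s of robot time. All four blocks are in the dish, the empty tray is upright on the bench clear of the stand, the fingers hold the lens arm against its stop, and the jars stand where they were.

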